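# Turn the spice carousel to bring the tan-lidded jar to the front

### The job

Turn the spice carousel on the worktop by pushing its blue upright arms with a fingertip, until the glass jar with the tan lid stands squarely behind the red tongue that marks the front of the stand, then take the hand away. Only push the arms: do not grip them, do not touch or lift any of the jars on the carousel, and leave everything else on the worktop where it is. All four jars must still stand upright on the tray.

Things in the scene. Friction and masses are not known exactly. Their poses are not given: they have to be found in the camera images.
- stand: Fixed round foot of the carousel, dark, 176 mm across, 11 mm high; origin under its centre, on the worktop and on the tray's vertical turning axis. A red tongue with a white line, 26 mm wide, 6 mm thick, sticks out along the stand's own -x axis to 155 mm from the axis and marks the front. Its yaw varies (tongue towards the robot, up to 30 degrees off).
- tray: Round wooden tray, 194 mm across, on the stand; turns either way without stops about its z axis and stays where left (friction 0.1 N m, about 1 N at the arms). Origin on the axis, at its underside, 12 mm above the worktop; floor 10 mm higher; low dividers along its x and y axes, 38 mm knob in the middle. Jars stand in the quarters between, 62 mm from the axis. Arms: see faces_ccw.
- faces_ccw: Clockwise-side halves of the four arms, fixed to the tray (same origin and axes). Arms point along the tray's +x, +y, -x, -y: a low steel bar with an upright blue paddle centred 128 mm from the axis, 26 mm along the radius, 14.5 mm thick, top 90 mm above the worktop. Pushing on these halves turns the tray counterclockwise seen from above.
- faces_cw: The counterclockwise-side halves of the four arms, fixed to the tray (same origin and axes): pushing on these turns the tray clockwise as seen from above. Force on both halves at once counts as gripping the arm.
- tan_jar: Small glass jar with a tan screw lid, 56 mm across, 93 mm high, loose on the tray: the jar to bring to the front. Origin at the centre of its underside. It starts about a quarter turn (65 to 115 degrees) from the tongue, on either side.
- herb_jar: Herb jar with a black lid, 41 mm across, 105 mm high, loose on the tray. Origin at the centre of its underside.
- herb_jar_2: Another herb jar with a black lid, 41 mm across, 105 mm high, loose on the tray. Origin at the centre of its underside.
- vial: Slim small bottle with a brown cap, 30 mm across, 107 mm high, loose on the tray. Origin at the centre of its underside.
- tin: Low red food tin, 75 mm across, 58 mm high, left of the carousel; origin at the centre of its underside. Leave alone.
- garlic: Garlic bulb, 56 mm, left in front; origin under its centre. Leave alone.
- tub: Clear and green snack tub, 108 mm across, 128 mm high, to the right in front; origin at the centre of its underside. Leave alone.
- lemon: Lemon, 71 x 53 x 51 mm, right of the carousel; origin under its centre. Leave alone.

How it is judged:
By the outcome, as a careful person would: the job done as asked, in the order asked, and still so for the second after the job is handed in, with the robot touching nothing.
It also fails if it takes over 56 s, if anything falls off the work surface, if the arm or the gripper's body presses on something with over 40 N, if the wrist force passes 120 N, or if a joint passes its speed limit or range.

### The arm

A 7-joint arm with a two-finger parallel gripper is mounted at the origin on a cart in front of the work surface, level with it; the furniture and walls round the work are solid. World frame = base frame: x ahead of the robot, y to its left, z up, the work surface at z = 0. Lengths are in m, angles in rad, forces in N, time in s.
With the tool pointing down it reaches from about 0.4 to 0.9 m from the base axis. Payload 5.6 kg.
Tool frame: the origin (TCP) lies midway between the tips of the shut fingers; the grasp point (between the pads) lies 19 mm behind it; z points along the fingers, y is the line along which they close (so a half turn about z gives the same grasp; the last joint's range is limited). The gripper opens to 92 mm and grips with 3 to 60 N. Pads are 20 mm wide; open, the fingers measure 128 mm over their backs; the gripper's body (75 mm by 189 mm) begins 69 mm behind the grasp point.
Start: joints at [1.242, 0.468, -0.012, 1.603, 0.006, 1.071, -0.056], TCP at [0.183, -0.624, 0.215] pointing down, gripper open.
Joint ranges: [-2.53, 2.53], [-0.31, 2.02], [-1.57, 1.55], [0.28, 2.44], [-1.29, 4.43], [0.15, 1.84], [-2.92, 2.92]. Speed limits (rad/s): [2.57, 2.57, 3.14, 3.14, 3.14, 3.14, 3.14].

### API

Orientations are given as a 3x3 rotation matrix whose columns are the frame's x, y, z axes.
In Python, from station import env, effector, solver, viewer, workorder, search_frame, tip_of gives the robot as it stands. Calls block until the motion is done:
- env.reach(position, orientation): joint-space move of the TCP to a pose.
- env.movel(position, frame=None, rate=0.15): straight line of the TCP; frame=None keeps the orientation; rate is the mean speed in m/s.
- env.goto_joints(angles): joint-space move.
- effector.release() and effector.grasp(squeeze=None): open the fingers fully, or close them until they stop; squeeze is the grip in N (None keeps the last).
- env.pause(seconds).
- solver.inverse_kinematics(position, orientation): joint angles nearest the present ones, or None.
- env.sense(): the state.
- viewer.read_camera(name): name is "scene" or "top"; returns (picture, depth): 400x640x3 uint8, red, green, blue; 400x640 float32, m along the optical axis (not along the pixel's ray), 0 where there is no reading.
- viewer.camera_info(name): a dict with "intrinsics" (3x3 intrinsics, pixels), "eye" and "rotation" of the camera in the world. Camera axes: x right, y up, looking along -z (the intrinsics and any distortion apply to the point x, -y, -z); pixel columns grow to the right and rows downward; lengths in m; the calibration is good to about 2 mm. A picture is of the moment at which its call begins. camera_info takes no time and is no camera call.
A pose or a line that the arm cannot do raises env.PlanningError and nothing moves.
- workorder.finish_job(): hands the job in; it is judged then, once.
Trained networks look in the newest picture that a camera, given by its name, has taken for a name from the list of things; names that differ only in an ending like _2 or _b are one class to them, and where a whole thing is asked for, a point or a joint stands for the part that bears it (a point fixed in the world has none). Each returns a list of dicts, best first, with "score" (0 to 1); they miss things now and then, are a little off and sometimes report something else, mostly with a low value. They report only what shows in the picture. A call takes as long as a camera call.
- search_frame(camera, name): "at" ([x, y, z] in m, in world coordinates, good to about 4 mm: the middle of the surface that is visible of it).
- tip_of(camera, name): "at" ([x, y, z] in m, in world coordinates, good to about 4 mm: a listed point, or the origin of a listed thing).
The state is a dict: "t": time; "joint_positions": joint angles; "joint_velocities": joint speeds; "tau": joint torques, N m; "ee_pos": TCP position; "tcp_rot": TCP orientation; "wrist_force": force on the tool from outside, world axes, zero at the start; "moment": the same for the moment, N m; "gripper_width": finger opening in m; "grasp_force": force on a finger pad.
Only numpy, scipy, OpenCV 4.12 (cv2) and the standard library are available. Lean on these libraries where they do the work, as an engineer would, in place of code of your own. Each camera call takes 0.05 s, during which the arm holds its last target. There are 200 camera calls.

## Working session

There is one attempt and no reset: what is moved stays moved. The work goes in short steps, each a Python script; the robot and the scene stay as the last script left them, time stands still between calls to the robot, and variables do not carry over. Pictures are saved under pics/ and viewed, at most 10 in all, crops included, and the job is handed in when it is done.

```bash
ls; mkdir -p pics
python3 - <<'E'
from station import *
import cv2,numpy as np
for c in ("scene","top"):
    p,d=viewer.read_camera(c); cv2.imwrite(f"pics/{c}0.png",p[:,:,::-1])
    i=viewer.camera_info(c); print(c,i["eye"],i["intrinsics"])
    for n in ["stand","tray","tan_jar","herb_jar","vial","tin","garlic","tub","lemon","faces_ccw"]:
        print(n,[(np.round(r["at"],3),round(r["score"],2)) for r in tip_of(c,n)][:3])
print(env.sense()["t"])
E
```

```text
pics
scene [-0.02967906  0.84006656  0.57670388] [[393.69570558   0.         323.82953762]
 [  0.         393.69570558 200.94134763]
 [  0.           0.           1.        ]]
stand [(array([0.498, 0.218, 0.024]), 0.43)]
tray [(array([0.558, 0.194, 0.013]), 0.66)]
tan_jar [(array([0.546, 0.137, 0.02 ]), 0.65)]
herb_jar [(array([0.58 , 0.258, 0.023]), 0.67), (array([0.499, 0.219, 0.028]), 0.64)]
vial [(array([0.619, 0.177, 0.021]), 0.71)]
tin [(array([ 0.408,  0.455, -0.   ]), 0.7)]
garlic [(array([0.341, 0.34 , 0.001]), 0.61)]
tub [(array([ 0.409, -0.081,  0.   ]), 0.55)]
lemon [(array([ 0.54 , -0.058, -0.002]), 0.55), (array([0.545, 0.137, 0.019]), 0.4)]
faces_ccw []
top [0.29701621 0.17792119 0.8905551 ] [[391.26988043   0.         319.55346343]
 [  0.         391.26988043 196.24113572]
 [  0.           0.           1.        ]]
stand [(array([ 0.537, -0.062, -0.001]), 0.67)]
tray []
tan_jar [(array([0.544, 0.14 , 0.021]), 0.6)]
herb_jar [(array([0.574, 0.255, 0.022]), 0.89), (array([0.506, 0.218, 0.021]), 0.71)]
vial [(array([0.623, 0.178, 0.023]), 0.62)]
tin [(array([ 0.407,  0.449, -0.002]), 0.84)]
garlic [(array([0.574, 0.255, 0.022]), 0.66), (array([ 0.336,  0.338, -0.001]), 0.59)]
tub [(array([ 0.409, -0.078,  0.002]), 0.73)]
lemon [(array([0.504, 0.219, 0.023]), 0.32)]
faces_ccw []
1.1
```

View pics/scene0.png

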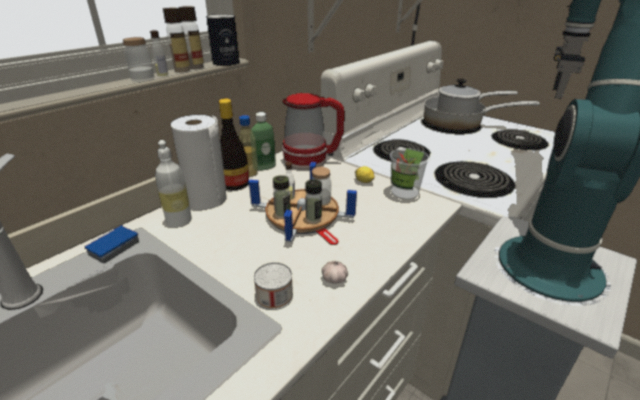

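View pics/top0.png

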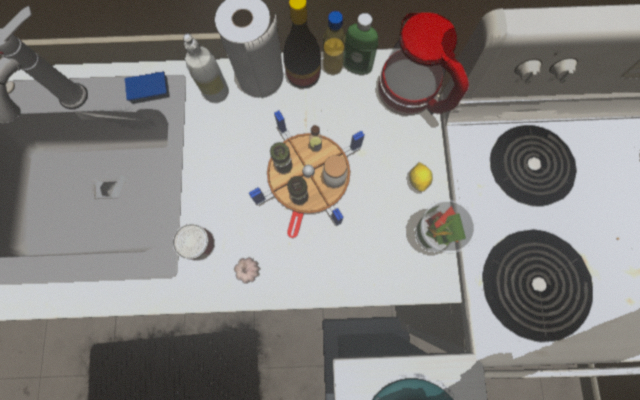

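Top view: knob at (309,171), blue paddles at (280,120), (357,140), (337,216) and (257,195), red tongue at (295,224), tan jar at (335,172). The jar therefore has to turn clockwise by about 100° to reach the tongue. The scene view agrees. I'll measure the angles from the colours.

```bash
cat > h.py <<'E'
from station import *
import cv2,numpy as np
def world(c,px,z):
    i=viewer.camera_info(c);K=np.array(i["intrinsics"]);u=np.linalg.solve(K,[px[0],px[1],1.])
    r=np.array(i["rotation"])@[u[0],-u[1],-u[2]];e=np.array(i["eye"]);return e+r*(z-e[2])/r[2]
def pts(c,d,m):
    v,u=np.nonzero(m&(d>0));i=viewer.camera_info(c);K=np.array(i["intrinsics"]);z=d[v,u]
    q=np.linalg.solve(K,np.stack([u,v,np.ones_like(u)]).astype(float))*z
    return (np.array(i["rotation"])@(q*[[1],[-1],[-1]])).T+np.array(i["eye"])
def look(tag=None):
    p,d=viewer.read_camera("top")
    if tag: cv2.imwrite(f"pics/{tag}.png",p[:,:,::-1])
    h=cv2.cvtColor(p,cv2.COLOR_RGB2HSV);out={}
    box=np.zeros(d.shape,bool);box[100:250,225:385]=1
    for n,m in dict(blue=(h[...,0]>105)&(h[...,0]<130)&(h[...,1]>150)&(h[...,2]>60),red=((h[...,0]<6)|(h[...,0]>174))&(h[...,1]>170)&(h[...,2]>110)).items():
        k,l,s,ce=cv2.connectedComponentsWithStats((m&box).astype(np.uint8))
        out[n]=[(pts("top",d,l==j),ce[j]) for j in range(1,k) if s[j,4]>25]
    jar=[np.array(r["at"]) for c in ("top","scene") if c=="top" or viewer.read_camera(c) for r in tip_of(c,"tan_jar")[:1]]
    return out,jar
ang=lambda v:np.degrees(np.arctan2(v[1],v[0]))
E
python3 - <<'E'
from h import *
o,j=look()
tops=[]
for P,c in o["blue"]:
    t=P[P[:,2]>.08]; m=t[:,:2].mean(0) if len(t) else None; print("blue",c.round(),len(P),len(t),P[:,2].max().round(3),m)
    if m is not None: tops.append(m)
T=np.array(tops);C=T.mean(0);print("C",C,[(np.hypot(*(t-C)).round(3),ang(t-C).round(1)) for t in T])
for P,c in o["red"]: 
    print("red",c,P.mean(0).round(3),len(P),ang(P.mean(0)[:2]-C)); vx=np.linalg.svd(P[:,:2]-P[:,:2].mean(0))[2][0]; print(ang(vx), world("top",c,.008))
print([(x.round(3),ang(x[:2]-C).round(1),np.hypot(*(x[:2]-C)).round(3)) for x in j], env.sense()["t"])
E
```

```text
C nan []
[(array([0.543, 0.142, 0.019]), np.float64(nan), np.float64(nan)), (array([0.547, 0.137, 0.02 ]), np.float64(nan), np.float64(nan))] 1.3<stdin>:7: RuntimeWarning: Mean of empty slice.
  ret = ret.dtype.type(ret / rcount)
```

Run:
```python
import cv2
p=cv2.imread("pics/top0.png");h=cv2.cvtColor(p,cv2.COLOR_BGR2HSV)
for u,v in [(280,120),(357,140),(337,216),(257,195),(295,226),(337,163)]:print(h[v-2:v+3:2,u-2:u+3:2].reshape(-1,3).tolist())
from h import *
p,d=viewer.read_camera("top");print(p.dtype,p.shape,d[171,309],d.shape,(d>0).mean())
```

```text
[[113, 149, 171], [113, 150, 156], [112, 145, 163], [114, 124, 125], [113, 136, 135], [114, 84, 97], [114, 50, 81], [117, 57, 81], [116, 55, 79]]
[[113, 142, 167], [113, 143, 164], [114, 108, 123], [114, 94, 114], [114, 77, 96], [113, 48, 85], [114, 47, 82], [125, 52, 84], [124, 46, 84]]
[[113, 141, 165], [113, 149, 170], [113, 146, 170], [115, 107, 122], [113, 147, 177], [113, 134, 150], [118, 44, 86], [114, 136, 150], [114, 135, 155]]
[[112, 149, 174], [112, 142, 174], [113, 113, 133], [113, 128, 145], [115, 76, 101], [113, 53, 86], [115, 52, 89], [116, 46, 88], [118, 42, 85]]
[[0, 102, 208], [178, 50, 198], [0, 157, 208], [179, 59, 207], [178, 94, 208], [2, 164, 207], [176, 32, 199], [1, 122, 203], [1, 157, 210]]
[[14, 107, 184], [14, 105, 185], [14, 107, 184], [15, 107, 186], [15, 108, 184], [14, 104, 186], [14, 103, 186], [14, 109, 188], [15, 108, 191]]
uint8 (400, 640, 3) 0.8811584 (400, 640) 0.995890625
```

```bash
sed -i 's/>150)&(h\[...,2\]>60)/>70)\&(h[...,2]>60)/; s/>170)&(h\[...,2\]>110)/>80)\&(h[...,2]>110)/' h.py
cat > m.py <<'E'
from h import *
def measure(tag=None):
    o,j=look(tag);tops=[]
    for P,c in o["blue"]:
        t=P[P[:,2]>.082]; print("blue",c.round(),len(P),len(t),P[:,2].max().round(3))
        if len(t)>5: tops.append(t[:,:2].mean(0))
    T=np.array(tops);C=T.mean(0);print("C",C,[(np.hypot(*(t-C)).round(3),ang(t-C).round(1)) for t in T])
    for P,c in o["red"]:
        P=P[P[:,2]<.02]
        if len(P)>10: print("red",c,P.mean(0).round(3),len(P),ang(P.mean(0)[:2]-C), ang(np.linalg.svd(P[:,:2]-P[:,:2].mean(0))[2][0]))
    print([(x.round(3),ang(x[:2]-C).round(1),np.hypot(*(x[:2]-C)).round(3)) for x in j], env.sense()["t"])
if __name__=="__main__": measure()
E
python3 m.py
```

```text
blue [279. 116.] 67 66 0.092
blue [358. 136.] 71 71 0.093
blue [255. 192.] 75 75 0.092
blue [337. 214.] 78 78 0.094
C [0.55889851 0.19673934] [(np.float64(0.128), np.float64(27.8)), (np.float64(0.127), np.float64(-62.2)), (np.float64(0.127), np.float64(117.8)), (np.float64(0.128), np.float64(-152.2))]
red [294.62711864 223.48305085] [0.444 0.232 0.006] 232 163.1006044131542 162.7067299850213
[(array([0.542, 0.138, 0.024]), np.float64(-105.8), np.float64(0.061)), (array([0.549, 0.137, 0.02 ]), np.float64(-99.8), np.float64(0.06))] 1.55
```

```bash
cat > g.py <<'E'
from m import *
C=np.array([.5589,.1967])
def pose(th,r=.128,z=.06,s=1):
    a=np.radians(th);x=s*np.array([np.cos(a),np.sin(a),0]);zz=np.array([0,0,-1.])
    return [C[0]+r*np.cos(a),C[1]+r*np.sin(a),z],np.stack([x,np.cross(zz,x),zz],1)
def lid():
    p,d=viewer.read_camera("top");h=cv2.cvtColor(p,cv2.COLOR_RGB2HSV)
    m=(abs(h[...,0].astype(int)-14)<6)&(h[...,1]>60);m[:100]=0;m[250:]=0;m[:,:225]=0;m[:,385:]=0
    P=pts("top",d,m);P=P[(P[:,2]>.1)&(P[:,2]<.122)&(np.hypot(*(P[:,:2]-C).T)<.1)]
    (x,y),r=cv2.minEnclosingCircle(P[:,:2].astype(np.float32));v=P[:,:2].mean(0)-C
    return len(P),ang(v).round(1),np.hypot(*v).round(3),ang(np.array([x,y])-C).round(1),round(r,3)
E
python3 - <<'E'
from g import *
print(lid(),tip_of("top","vial")[:1])
for s in (1,-1):
    for th in range(-110,-250,-20):
        q=solver.inverse_kinematics(*pose(th,s=s)); print(s,th,None if q is None else np.round(q,2))
q=solver.inverse_kinematics(*pose(-127,z=.22)); print(q)
E
```

```text
(409, np.float64(-105.5), np.float64(0.056), np.float64(-150.2), 0.08) [{'at': [0.6223, 0.175, 0.0231], 'score': 0.69}]
1 -110 [ 0.71  1.02 -1.33  1.97  1.12  1.17  1.69]
1 -130 [ 0.68  0.97 -1.33  2.05  1.1   1.12  1.26]
1 -150 [ 0.51  0.74 -1.11  2.1   0.89  0.89  0.96]
1 -170 [ 0.33  0.65 -0.98  2.11  0.77  0.8   0.61]
1 -190 [ 0.19  0.64 -0.92  2.07  0.73  0.79  0.22]
1 -210 [ 0.08  0.66 -0.86  1.99  0.7   0.81 -0.14]
1 -230 [ 0.02  0.72 -0.85  1.89  0.71  0.87 -0.5 ]
-1 -110 [ 0.35  0.6  -0.71  1.99  0.57  0.76 -1.05]
-1 -130 [ 0.39  0.6  -0.82  2.07  0.65  0.75 -1.54]
-1 -150 [ 0.24  0.53 -0.73  2.11  0.56  0.69 -1.9 ]
-1 -170 [ 0.13  0.52 -0.71  2.12  0.54  0.69 -2.33]
-1 -190 [ 0.09  0.58 -0.78  2.07  0.61  0.73 -2.82]
-1 -210 [-0.94  0.5   0.43  2.06 -0.34  0.66 -2.38]
-1 -230 [ 0.26  1.07 -1.33  1.88  1.14  1.22  2.36]
[ 0.74893667  0.5391654  -1.3011601   1.92378047  0.57841464  1.1318447
  1.71485713]
```

Run:
```python
from g import *
effector.grasp(5)
env.reach(*pose(-127,z=.25)); env.movel(*pose(-127),rate=.15)
print(env.sense()["t"],env.sense()["ee_pos"],env.sense()["gripper_width"])
for th in (-134,-142,-154,-166,-178,-190,-202,-214,-222):
    env.movel(*pose(th),rate=.06); s=env.sense(); print(th,s["t"],s["wrist_force"].round(1) if hasattr(s["wrist_force"],"round") else s["wrist_force"])
measure("push1");print(lid())
```

```text
7.15 [0.48244697 0.0946466  0.06068088] 0.00024626564795256033
-134 7.5583 [-0.6  0.2 -0.3]
-142 8.0083 [ 0.  -0.6 -0.7]
-154 8.6083 [-0.   0.9 -1.2]
-166 9.2083 [ 0.2 -0.3 -0.5]
-178 9.8083 [ 0.7 -0.4 -0.9]
-190 10.4083 [-0.4 -0.4  0.5]
-202 11.0083 [-0.4  0.  -0. ]
-214 11.6083 [-0.4  0.1  0.4]
-222 12.0583 [ 0.1 -1.1 -0.5]
blue [272. 123.] 99 73 0.093
blue [352. 130.] 105 74 0.092
C [0.64782334 0.18499054] [(np.float64(0.09), np.float64(82.6)), (np.float64(0.09), np.float64(-97.4))]
[(array([0.501, 0.201, 0.024]), np.float64(173.7), np.float64(0.148))] 12.2583
(1, np.float64(-25.7), np.float64(0.059), np.float64(-25.7), 0.0)
```

View pics/push1.png

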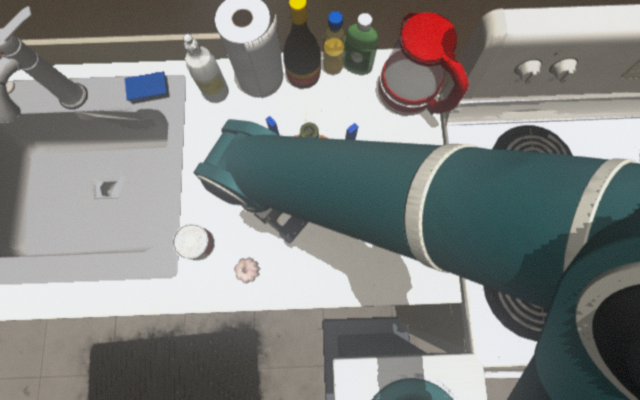

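The arm hides the front of the tray. The two rear paddles (272,123) and (352,130) show that it has turned about 80°, so about 11–12° remain. I'll push 10.5° more, back off and take a clear look.

Run:
```python
from g import *
env.movel(*pose(-228),rate=.05); env.movel(*pose(-232.5),rate=.03)
env.movel(*pose(-222),rate=.08); env.movel(*pose(-222,z=.25),rate=.2)
p,R=pose(-150,z=.3,r=.3); env.reach([.35,-.15,.35],R)
measure("push2");print(lid())
```

```text
blue [279. 116.] 65 65 0.093
blue [358. 136.] 70 70 0.092
blue [255. 192.] 76 76 0.093
blue [337. 214.] 79 78 0.093
C [0.55879419 0.19657311] [(np.float64(0.127), np.float64(27.4)), (np.float64(0.127), np.float64(-62.6)), (np.float64(0.127), np.float64(117.3)), (np.float64(0.127), np.float64(-152.7))]
red [294.63675214 223.51709402] [0.444 0.232 0.006] 232 163.04135912305603 162.75648871945762
[(array([0.499, 0.213, 0.025]), np.float64(164.9), np.float64(0.062)), (array([0.502, 0.215, 0.021]), np.float64(162.1), np.float64(0.06))] 17.0833
(412, np.float64(164.5), np.float64(0.058), np.float64(-159.8), 0.072)
```

View pics/push2.png

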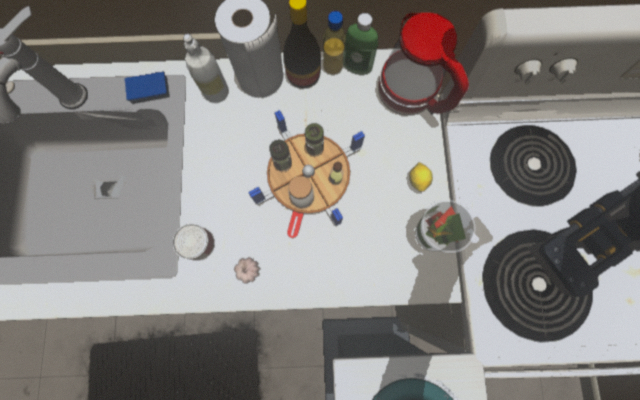

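The picture shows the tan jar at (301,192), directly behind the tongue at (294,223). All the jars are upright and the other items haven't moved. The jar is at about 164° and the tongue at 163°. The hand is clear of everything.

```bash
python3 -c "
from station import *
print(workorder.finish_job())"
```

```text
the job is handed in; nothing more can be done
None
```

The tan-lid jar now stands behind the red tongue, within about 1–2° by the camera. All four jars are upright, nothing else appeared to move, and I handed the job in at about 17 s with the hand clear.

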